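# Seat a nut can under the clamp toe of the hold-down nest

### The job

Get the single can of brown nuts that stands by itself just left of the blue-hooded hold-down nest ready for its paper seal: stand it in front of the nest's mouth and slide it along the table, under the orange spring roller, until it sits fully home against the stop hidden inside. The stop has been set to a new depth, so feel for it, press the can on it with about 10 newtons for a moment (less than 7 does not seat it, more than 20 marks the can), then let go and leave the can standing there. Leave the seal pad, the glue stick and the can of orange nuts where they are.

Things in the scene. Friction and masses are not known exactly. Their poses are not given: they have to be found in the camera images.
- can_mid (a point): Centre (22.5 mm over its underside) of the nut can to be loaded: clear round can of brown nuts with a white lid, 70 mm across, 45 mm high, about 0.11 to 0.2 kg, loose on the table just left of the nest; grasp round the body. z is its axis, upright. A fixed stack of cans, 0.37 m high, stands behind it, its axis at world x = 0.60, y = 0.32 m.
- nest: Hold-down nest screwed to the table: aluminium block, blue hood, open at the front, no floor (the can slides on the table). Origin on the table top on the pocket's centre line; +x into the pocket (the can enters from -x), z up. All x, y below are in this frame. Side cheeks x = 30 to 78 mm, inner faces y = +-33, outer +-42; feet out to y = +-57, x = 40 to 80 mm.
- nest_hood (a point): Front edge of the blue hood, at the nest's x = 3, y = 0, z = 49 mm (underside, 4 mm over the can). Hood top 55 mm. Full width behind x = 27 mm; in front of that a tongue only 52 mm wide (y = +-26), so fingers at the can's two sides (across y), up to 24 mm wide along x, can hold it all the way home. The roller housing on the tongue is 67 mm high.
- nest_stop (a point): Point at the nest's x = 35, y = 0, z = 20 mm: middle of the zone of the rigid V-shaped stop hidden under the hood, which centres the can. With the can home, the can's centre is at y = 0 and anywhere from x = -8 to +8 mm: the depth is reset each time, NOT measured by this point, and must be felt. The stop does not give; never press on it with over 20 N.
- toe (a joint): Spring clamp toe: free orange roller, 14 mm across, 26 mm long along y, at the nest's x = 16 mm; value (m) = its lift. At 0 its underside is 42.5 mm over the table; a can under it lifts it 2.5 mm. Presses down 5 to 6 N. It resists a can with some 6 to 9 N while the can's centre goes from x = -24 to -18 mm; then only steady drag (3 to 6 N) until the stop.
- seal_pad_a: Bystander: small pad of paper seal strips, 25 x 42 x 11 mm, lying on the table; origin at the centre of its underside. Leave alone.
- glue_stick: Bystander: upright glue stick with a red cap, 25 mm across, 92 mm high, easily knocked over; origin at the centre of its underside. Leave alone.
- spare_can: Bystander: can of orange nuts with a white lid, 70 mm across, 45 mm high, standing behind the label dispenser; origin at the centre of its underside. Leave alone. The fixed label dispenser, over 0.2 m tall, fills about world x = 0.24 to 0.48, y = -0.17 to 0.10 m: pass well above it.

How it is judged:
On the way:
1. the can, upright, has been pushed under the roller and is pressed on the hidden stop with at least 7 N (contact force between can and vstop above 7 N and value of joint toe above 0.0012 m and angle between can_mid's own z axis and vertical below 0.1 rad), for 0.1 s.
At the end, for the whole second after the job is handed in: The can stands upright on the table, at rest and released, under the lifted roller, with its centre within 3 mm of where it is when fully home against the V stop (horizontal distance between can_mid and vhome below 0.003 m and value of joint toe above 0.0012 m and angle between can_mid's own z axis and vertical below 0.08 rad and height (world z) of can_mid below 0.026 m and linear speed of can below 0.02 m/s); the robot touches nothing.
It fails at once if the can is pressed on the stop with more than 22 N (contact force between can and vstop above 22 N).
It fails at once if the can is tipped by more than about 30 degrees (angle between can_mid's own z axis and vertical above 0.5 rad).
It fails at once if the seal pad is moved more than 15 mm (distance of seal_pad_a from where it was at the start of the episode above 0.015 m).
It fails at once if the glue stick is moved more than 15 mm or knocked over (distance of glue_stick from where it was at the start of the episode above 0.015 m or angle between glue_stick's own z axis and vertical above 0.4 rad).
It fails at once if the can of orange nuts is moved more than 15 mm (distance of spare_can from where it was at the start of the episode above 0.015 m).
It also fails if it takes over 72 s, if anything falls off the work surface, if the arm or the gripper's body presses on something with over 40 N, if the wrist force passes 120 N, or if a joint passes its speed limit or range.

### The arm

A 7-joint arm with a two-finger parallel gripper is mounted at the origin on a cart in front of the work surface, level with it; the furniture and walls round the work are solid. World frame = base frame: x ahead of the robot, y to its left, z up, the work surface at z = 0. Lengths are in m, angles in rad, forces in N, time in s.
With the tool pointing down it reaches from about 0.35 to 0.9 m from the base axis. Payload 7.2 kg.
Tool frame: the origin (TCP) lies on the centre line of the jaws, within the pads' length; the fingertips stand ctrl.tip_reach ahead of it and the grasp point (between the pads) is the TCP (ctrl.tip_reach is the distance from the TCP to the fingertips, in m); y points along the fingers, z is the direction in which the jaws open and shut, and the axes are right-handed (so a half turn about y gives the same grasp; the last joint's range is limited). The gripper opens to 88 mm and grips with 3 to 60 N. Pads are 20 mm wide; open, the fingers measure 115 mm over their backs; the gripper's body (75 mm by 178 mm) begins 61 mm behind the grasp point.
Start: joints at [1.133, 0.411, -0.013, 1.596, 0.006, 1.134, -0.082], TCP at [0.226, -0.583, 0.242] pointing down, gripper open.
Joint ranges: [-2.95, 2.95], [-0.29, 1.99], [-1.47, 1.44], [0.14, 2.54], [-1.03, 4.17], [0.13, 1.85], [-2.86, 2.86]. Speed limits (rad/s): [2.39, 2.39, 3.01, 3.01, 3.14, 3.14, 3.14].

### API

Orientations are given as a 3x3 rotation matrix whose columns are the frame's x, y, z axes.
In Python, from bench import monitor, cams, order, ctrl gives the robot as it stands.
- The arm moves only by the tool drive_tool, never from a script. Its argument "series" is a list of rows, each a list of 7 numbers: the shift along the tool's x, y, z in cm, then the turn, a rotation vector about the tool's x, y, z in units of 5 degrees (1.0 is 5 degrees), then the closure in counts, from 0 (fully open) to 255 (shut). In form: [[dx, dy, dz, rx, ry, rz, claw], ...]. A call has 1 to 10 rows; each row is the pose to reach, as a shift and turn from the pose commanded when the call began, along the tool's axes at that moment; what a row does not reach only later rows make up. A row lasts 1/8 s, in which the tool goes at most 62.5 mm and 10.7 degrees, less where a joint would pass 70% of its speed; a pose out of reach is approached as far as the arm can. A call with a gripper value outside its range is refused whole. The fingers move at their own pace and stop on an object; the grip force is fixed at half the most. Time passes only in rows, so rows that repeat a pose let the fingers close. It gives the time, the measured TCP pose, the force and the opening at its end, in the units of the state.
- monitor.observe(): the state, without advancing time (a new reading comes with each control period).
- cams.read_camera(name): name is "scene" or "top" or "wrist"; returns the picture (420x560x3 uint8, blue, green, red); there is no depth.
- cams.camera_params(name): a dict with "fx", "fy", "cx", "cy" (pixels), "R" (3x3) and "t" (3): a world point X has camera coordinates R X + t; the wrist camera has in their place "hand_eye" (4x4, takes a point from camera to tool coordinates, whose origin is the TCP and whose axes are the tool frame's). Camera axes: x right, y down, z forward; pixel columns grow to the right and rows downward; lengths in m; the calibration is good to about 2 mm. The wrist camera is an equidistant fisheye: a pixel r from the principal point sees the ray r / f radians off the axis. A picture is of the moment at which its call begins: read the wrist's pose just before it. camera_params takes no time and is no camera call.
- order.close_job(): hands the job in, once; it reports no verdict.
The state is a dict: "time": time; "qpos": joint angles; "dq": joint speeds; "joint_torque": joint torques, N m; "tool_pos": TCP position; "orientation": TCP orientation; "ft_force": force on the tool from outside, world axes, zero at the start; "torque": the same for the moment, N m; "width": opening from 0.0 (shut) to 1.0 (fully open).
Only numpy, scipy, OpenCV 4.12 (cv2) and the standard library are available. Lean on these libraries where they do the work, as an engineer would, in place of code of your own. Each camera call takes 0.05 s, during which the arm holds its last target. There are 200 camera calls.

## Working session

There is one attempt and no reset: what is moved stays moved. The work goes in short steps, Python scripts to look and compute and a tool call to move; the robot and the scene stay as the last step left them, time stands still between calls to the robot, and variables do not carry over. Pictures are saved under pics/ and viewed, about 8 in all and at most 12, crops included, and the job is handed in when it is done.

Besides the shell and the picture viewer there is one more tool, called after ">>>" as name(argument=value, ...), one argument or row to a line, values as JSON. drive_tool: Moves the arm, as the interface text tells. Its arguments: {"type":"object","properties":{"series":{"type":"array","items":{"type":"array","items":{"type":"number"}}}},"required":["series"]}

```bash
mkdir -p pics
python3 - <<'E'
from bench import monitor,cams,ctrl
import cv2
s=monitor.observe();print(s,ctrl.tip_reach)
for n in("scene","top"):
    cv2.imwrite(f"pics/{n}0.png",cams.read_camera(n));print(n,cams.camera_params(n))
print(cams.camera_params("wrist"))
E
```

```text
{'time': 0.0, 'qpos': array([ 1.1328489 ,  0.41189286, -0.01268752,  1.59702151,  0.00557286,
        1.13427604, -0.08219009]), 'dq': array([-1.61479998e-03,  1.37915267e-03,  4.16248756e-04, -1.93187611e-04,
        1.81222682e-06,  2.29461148e-03,  1.53064337e-03]), 'joint_torque': array([-1.91498273e-06, -5.87948799e+01,  6.42334186e-01, -2.91077346e+01,
       -5.37377223e-02,  1.82820327e-02,  1.26811838e-04]), 'tool_pos': array([ 0.22565464, -0.58234997,  0.24082277]), 'orientation': array([[-9.32418444e-01, -6.52832667e-04,  3.61379882e-01],
       [-3.61380459e-01,  1.41962529e-03, -9.32417368e-01],
       [ 9.56884996e-05, -9.99998779e-01, -1.55960577e-03]]), 'ft_force': array([-0.02801641, -0.20633082, -0.29839663]), 'torque': array([-0.01987589,  0.06210003, -0.06189856]), 'width': 0.9988752602064395} 0.019
scene {'fx': 398.0277697942964, 'fy': 398.0277697942964, 'cx': 279.5168088438954, 'cy': 209.11035275692484, 'R': array([[ 0.88660489, -0.46238875, -0.01133203],
       [-0.3162173 , -0.58808525, -0.74442082],
       [ 0.33754762,  0.66359052, -0.66761459]]), 't': array([-0.34395433,  0.29188587,  0.63269822])}
top {'fx': 417.35322894984995, 'fy': 417.35322894984995, 'cx': 279.6309612247587, 'cy': 207.87394081039682, 'R': array([[-0.1777349 , -0.98406701, -0.00473586],
       [-0.95750851,  0.17404483, -0.22996925],
       [ 0.2271294 , -0.03633894, -0.97318637]]), 't': array([0.22009265, 0.47658244, 0.82073689])}
{'fx': 325.19226210127806, 'fy': 325.19226210127806, 'cx': 281.93715395896663, 'cy': 212.22571593715244, 'hand_eye': array([[-1.78117707e-04,  9.70687567e-01,  2.40344785e-01,
        -6.45544081e-02],
       [ 3.42678233e-05, -2.40344782e-01,  9.70687583e-01,
        -1.42967112e-01],
       [ 9.99999984e-01,  1.81132739e-04,  9.54631138e-06,
         2.33160050e-04],
       [ 0.00000000e+00,  0.00000000e+00,  0.00000000e+00,
         1.00000000e+00]])}
```

View pics/scene0.png

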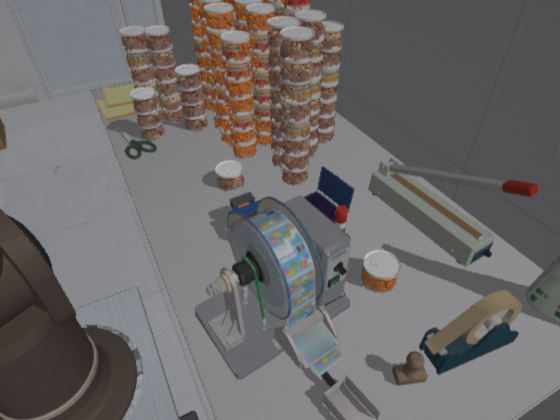

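View pics/top0.png

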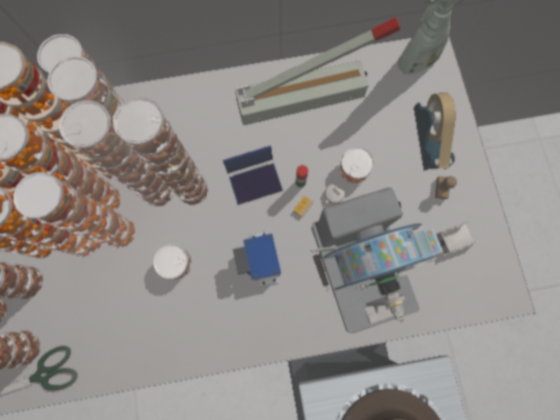

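Scene: the lone can is at (230,175), the nest at (243,205), and the stack stands behind the can. Top: can at (172,262), blue hood at (262,257), seal pad at (303,207), glue stick at (302,175), spare can at (357,165). I'll enlarge the nest.

Run:
```python
import cv2,numpy as np
a=cv2.imread("pics/top0.png")[215:305,140:300];b=cv2.imread("pics/scene0.png")[155:245,200:280]
a=cv2.resize(a,None,fx=5,fy=5,interpolation=cv2.INTER_CUBIC)
cv2.imwrite("pics/topc.png",a)
cv2.imwrite("pics/scenec.png",cv2.resize(b,None,fx=6,fy=6,interpolation=cv2.INTER_CUBIC))
```

```text
(no output)
```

View pics/topc.png

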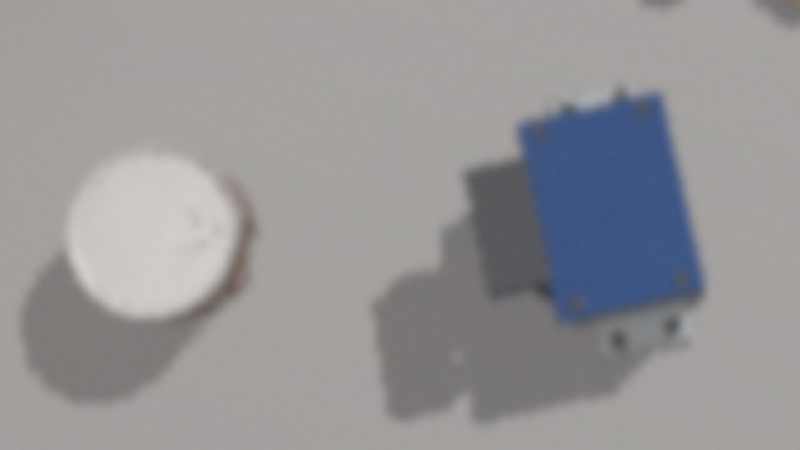

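View pics/scenec.png

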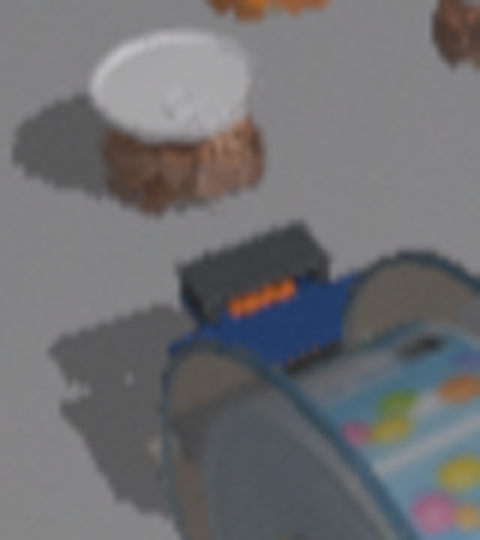

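Crop of the top view: lid circle is centred at (153,235). Hood corners are (520,125), (660,95), (703,293) and (560,320), with the dark housing's front edge from (465,172) to (490,298). The mouth faces left in the image (world +y), and the orange roller is seen through the tongue.

```bash
cat > h.py <<'E'
import numpy as np
from bench import cams,monitor
def onplane(o,d,z): return o+d*((z-o[2])/d[2])
def fixed(name,u,v,z):
    p=cams.camera_params(name);R,t=p["R"],p["t"]
    return onplane(-R.T@t,R.T@np.array([(u-p["cx"])/p["fx"],(v-p["cy"])/p["fy"],1]),z)
def wrist(u,v,z,pos,ori):
    p=cams.camera_params("wrist");x,y=u-p["cx"],v-p["cy"];r=np.hypot(x,y);th=r/p["fx"]
    d=np.array([x/r*np.sin(th),y/r*np.sin(th),np.cos(th)]);H=p["hand_eye"]
    return onplane(pos+ori@H[:3,3],ori@H[:3,:3]@d,z)
E
python3 - <<'E'
from h import *
f=lambda U,V,z:fixed("top",(U+.5)/5-.5+140,(V+.5)/5-.5+215,z)
print("can",f(153,235,.045), "edges",f(67,235,.045),f(239,235,.045))
for U,V in((520,125),(560,320),(660,95),(703,293)):print("hood",f(U,V,.055))
for U,V in((465,172),(490,298),(528,160),(552,290)):print("house",f(U,V,.067))
for n,u,v in(("pad",303,207),("glue",301,182),("spare",356,172)):print(n,fixed("top",u,v,.01))
E
```

```text
can [0.43889852 0.37412259 0.045     ] edges [0.44524664 0.40917126 0.045     ] [0.43255286 0.33908758 0.045     ]
hood [0.45543774 0.21682487 0.055     ]
hood [0.37388789 0.21349209 0.055     ]
hood [0.45747433 0.15768777 0.055     ]
hood [0.37423539 0.15462688 0.055     ]
house [0.43836107 0.24107699 0.067     ]
house [0.38654237 0.23893607 0.067     ]
house [0.4386334  0.21514714 0.067     ]
house [0.38525462 0.21401319 0.067     ]
pad [0.51163923 0.07860362 0.01      ]
glue [0.5691325  0.07202909 0.01      ]
spare [ 0.57001184 -0.05458988  0.01      ]
```

```bash
cat >> h.py <<'E'
from scipy.spatial.transform import Rotation as Ro
NX=np.array([.03,-.99955,0])
def tgt(nx=NX): 
    y=np.array([0,0,-1.]);return np.c_[nx,y,np.cross(nx,y)]
def plan(wps,R1=None,cur=None):
    s=monitor.observe();p,R=(s["tool_pos"],s["orientation"]) if cur is None else cur
    for w in wps: print(w,np.round(R.T@(np.array(w)-p)*100,2), "rot",np.round(Ro.from_matrix(R.T@(tgt() if R1 is None else R1)).as_rotvec()*180/np.pi/5,2))
E
python3 - <<'E'
from h import *
plan([(.32,-.52,.42),(.50,-.40,.43),(.57,-.2,.43),(.57,0,.43)])
E
```

```text
(0.32, -0.52, 0.42) [-11.04 -17.91  -2.43] rot [ 1.000e-02 -1.411e+01 -1.000e-02]
(0.5, -0.4, 0.43) [-32.16 -18.9   -7.12] rot [ 1.000e-02 -1.411e+01 -1.000e-02]
(0.57, -0.2, 0.43) [-45.92 -18.88 -23.23] rot [ 1.000e-02 -1.411e+01 -1.000e-02]
(0.57, 0, 0.43) [-53.15 -18.86 -41.88] rot [ 1.000e-02 -1.411e+01 -1.000e-02]
```

>>> drive_tool(
  series=[
    [-2, -6, -0.5, 0, 0, 0, 0],
    [-5, -11, -1, 0, 0, 0, 0],
    [-8, -15.5, -2, 0, -1, 0, 0],
    [-12, -18, -2.5, 0, -2, 0, 0],
    [-17, -18.9, -4, 0, -3, 0, 0],
    [-22, -18.9, -5, 0, -4, 0, 0],
    [-27, -18.9, -6, 0, -5, 0, 0],
    [-32, -18.9, -7, 0, -6, 0, 0],
    [-36, -18.9, -11, 0, -7, 0, 0],
    [-39, -18.9, -15, 0, -7, 0, 0],
  ],
)

```text
time: 1.35
tool_pos: [0.5363, -0.2998, 0.4295]
orientation: [[-0.554, -0.001, 0.832], [-0.832, 0.001, -0.554], [-0.0, -1.0, -0.002]]
ft_force: [-0.1, 0.1, -0.1]
width: 1.002
```

Run:
```python
from h import *
s=monitor.observe();print(s["time"],s["tool_pos"],s["orientation"].round(2))
plan([(.57,-.2,.43),(.57,0,.43),(.53,.14,.42),(.45,.27,.42),(.43,.34,.30)])
```

```text
1.35 [ 0.53634919 -0.29976382  0.42946814] [[-0.55 -0.    0.83]
 [-0.83  0.   -0.55]
 [-0.   -1.   -0.  ]]
(0.57, -0.2, 0.43) [-10.17  -0.04  -2.73] rot [ 0.02 -7.08 -0.01]
(0.57, 0, 0.43) [-2.681e+01 -2.000e-02 -1.382e+01] rot [ 0.02 -7.08 -0.01]
(0.53, 0.14, 0.42) [-36.25   1.01 -24.91] rot [ 0.02 -7.08 -0.01]
(0.45, 0.27, 0.42) [-42.63   1.04 -38.77] rot [ 0.02 -7.08 -0.01]
(0.43, 0.34, 0.3) [-47.34  13.05 -44.3 ] rot [ 0.02 -7.08 -0.01]
```

>>> drive_tool(
  series=[
    [-5, 0, -1.5, 0, -1, 0, 0],
    [-10, 0, -3, 0, -2, 0, 0],
    [-14.5, 0, -6, 0, -3, 0, 0],
    [-19, 0, -9, 0, -4, 0, 0],
    [-23.5, 0, -12, 0, -5, 0, 0],
    [-27.5, 0, -15, 0, -6, 0, 0],
    [-31.5, 0.3, -19, 0, -7, 0, 0],
    [-35.5, 0.7, -23.5, 0, -7.1, 0, 0],
    [-38, 1, -28.5, 0, -7.1, 0, 0],
    [-40, 1, -33.5, 0, -7.1, 0, 0],
  ],
)

```text
time: 2.6
tool_pos: [0.4783, 0.2184, 0.4199]
orientation: [[0.03, -0.001, 1.0], [-1.0, -0.0, 0.03], [0.0, -1.0, -0.001]]
ft_force: [-0.2, 0.0, -0.8]
width: 1.004
```

Run:
```python
from h import *
plan([(.45,.27,.42),(.43,.33,.30),(.428,.33,.23)])
```

```text
(0.45, 0.27, 0.42) [-5.24 -0.01 -2.67] rot [0.01 0.   0.  ]
(0.43, 0.33, 0.3) [-11.3   11.99  -4.47] rot [0.01 0.   0.  ]
(0.428, 0.33, 0.23) [-11.31  18.99  -4.66] rot [0.01 0.   0.  ]
```

>>> drive_tool(
  series=[
    [-5, 0, -2.5, 0, 0, 0, 0],
    [-9.5, 3, -4.5, 0, 0, 0, 0],
    [-11.5, 8, -4.7, 0, 0, 0, 0],
    [-11.5, 13.5, -4.7, 0, 0, 0, 0],
    [-11.5, 18, -4.7, 0, 0, 0, 0],
    [-11.5, 18, -4.7, 0, 0, 0, 0],
    [-11.5, 18, -4.7, 0, 0, 0, 0],
  ],
)

```text
time: 3.48
tool_pos: [0.4297, 0.3311, 0.2422]
orientation: [[0.029, 0.001, 1.0], [-1.0, 0.001, 0.029], [-0.001, -1.0, 0.001]]
ft_force: [-1.1, 0.9, -0.8]
width: 1.001
```

Run:
```python
from h import *
import cv2,json
s=monitor.observe();np.savez("w1",p=s["tool_pos"],R=s["orientation"]);print(s["tool_pos"],s["dq"].round(3))
im=cams.read_camera("wrist");cv2.imwrite("pics/w1raw.png",im)
cv2.imwrite("pics/w1.png",im)
```

```text
[0.42969494 0.33107267 0.24224906] [ 0.001 -0.02  -0.005 -0.014  0.003 -0.004 -0.003]
```

View pics/w1.png

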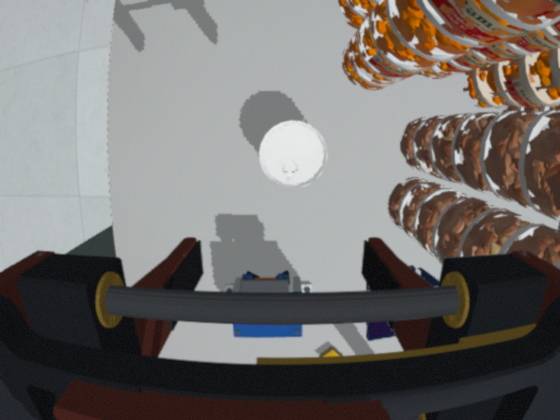

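Run:
```python
from h import *
import cv2
im=cv2.imread("pics/w1raw.png")
cv2.imwrite("pics/w1c.png",cv2.resize(im[255:350,205:335],None,fx=6,fy=6,interpolation=cv2.INTER_CUBIC))
d=np.load("w1.npz")
print(wrist(293,153,.045,d["p"],d["R"]),wrist(260,153,.045,d["p"],d["R"]),wrist(327,153,.045,d["p"],d["R"]))
```

```text
[0.43956595 0.37580302 0.045     ] [0.40513987 0.37485465 0.045     ] [0.47527618 0.37723423 0.045     ]
```

View pics/w1c.png

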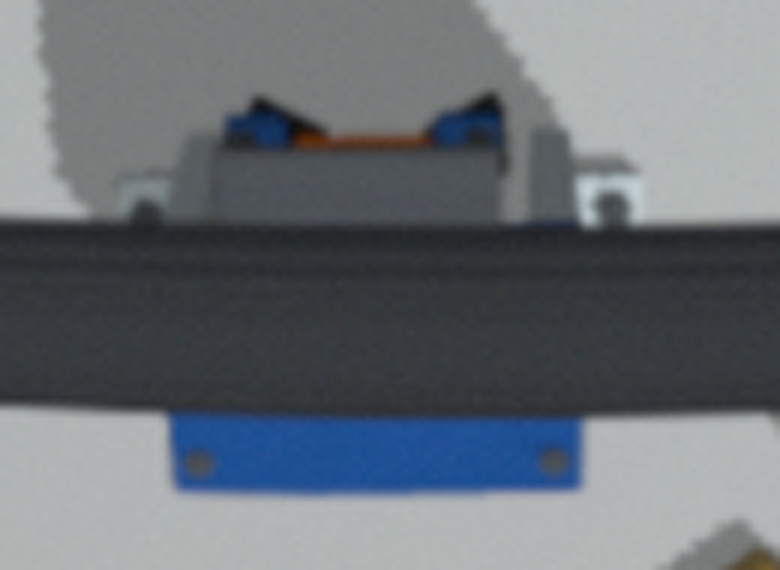

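Crop: housing front-top corners at (213,148) and (499,150), hood rear corners at (177,489) and (580,488). The orange roller lies between the blue lips.

Run:
```python
from h import *
d=np.load("w1.npz");f=lambda U,V,z:wrist((U+.5)/6-.5+205,(V+.5)/6-.5+255,z,d["p"],d["R"])
A,B=f(213,148,.067),f(499,150,.067);C,D=f(177,489,.055),f(580,488,.055)
print(A,B,C,D); m1=(A+B)/2;m2=(C+D)/2;print(m1,m2,"edge slopes",(B-A)[1]/(B-A)[0],(D-C)[1]/(D-C)[0])
print(f(222,116,.049),f(503,110,.049))
v=m2-m1;print("centre slope",v[0]/-v[1])
```

```text
[0.38660167 0.24115402 0.067     ] [0.43822606 0.24270589 0.067     ] [0.37564021 0.15577401 0.055     ] [0.45801452 0.15957368 0.055     ]
[0.41241387 0.24192995 0.067     ] [0.41682737 0.15767384 0.055     ] edge slopes 0.030060786194530672 0.04612688832656234
[0.38614315 0.23928705 0.049     ] [0.43929508 0.24248735 0.049     ]
centre slope 0.05238194351117754
```

```bash
sed -i 's/^NX=.*/NX=np.array([.042,-.99912,0])/' h.py
python3 - <<'E'
from h import *
plan([(.4393,.375,.10),(.4393,.375,.024)])
E
```

```text
(0.4393, 0.375, 0.1) [-4.32 14.28  1.03] rot [-0.03 -0.15 -0.02]
(0.4393, 0.375, 0.024) [-4.31 21.88  1.01] rot [-0.03 -0.15 -0.02]
```

>>> drive_tool(
  series=[
    [-2, 4, 0.5, 0, -0.1, 0, 0],
    [-4.3, 8, 1, 0, -0.15, 0, 0],
    [-4.3, 12, 1, 0, -0.15, 0, 0],
    [-4.3, 14, 1, 0, -0.15, 0, 0],
    [-4.3, 14, 1, 0, -0.15, 0, 0],
    [-4.3, 14, 1, 0, -0.15, 0, 0],
  ],
)

```text
time: 4.28
tool_pos: [0.4389, 0.3743, 0.1026]
orientation: [[0.042, 0.002, 0.999], [-0.999, 0.002, 0.042], [-0.002, -1.0, 0.002]]
ft_force: [-0.1, 0.8, 0.4]
width: 1.0
```

Run:
```python
from h import *
plan([(.4393,.375,.024)])
```

```text
(0.4393, 0.375, 0.024) [-0.05  7.86  0.02] rot [-0.03 -0.   -0.02]
```

>>> drive_tool(
  series=[
    [0, 2.5, 0, 0, 0, 0, 0],
    [0, 5, 0, 0, 0, 0, 0],
    [0, 6.5, 0, 0, 0, 0, 0],
    [0, 7.7, 0, 0, 0, 0, 0],
    [0, 7.7, 0, 0, 0, 0, 0],
    [0, 7.7, 0, 0, 0, 0, 120],
    [0, 7.7, 0, 0, 0, 0, 120],
    [0, 7.7, 0, 0, 0, 0, 120],
    [0, 7.7, 0, 0, 0, 0, 120],
    [0, 7.7, 0, 0, 0, 0, 120],
  ],
)

```text
time: 5.52
tool_pos: [0.4384, 0.374, 0.0243]
orientation: [[0.042, 0.001, 0.999], [-0.999, 0.001, 0.042], [-0.001, -1.0, 0.001]]
ft_force: [0.6, -0.4, 5.9]
width: 0.794
```

>>> drive_tool(
  series=[
    [0, 0, -0.7, 0, 0, 0, 120],
    [0, 0, -1.5, 0, 0, 0, 120],
    [0.5, 0, -2.3, 0, 0, 0, 120],
    [1.5, 0, -3, 0, 0, 0, 120],
    [3, 0, -3.15, 0, 0, 0, 120],
    [4.5, 0, -3.15, 0, 0, 0, 120],
    [6, 0, -3.15, 0, 0, 0, 120],
    [6, 0, -3.15, 0, 0, 0, 120],
    [6, 0, -3.15, 0, 0, 0, 120],
  ],
)

```text
time: 6.65
tool_pos: [0.4083, 0.3119, 0.0243]
orientation: [[0.043, 0.0, 0.999], [-0.999, -0.0, 0.043], [0.0, -1.0, 0.0]]
ft_force: [-1.6, -1.9, 11.9]
width: 0.793
```

Run:
```python
from h import *
import cv2
s=monitor.observe();p=s["tool_pos"];print(p,s["ft_force"],"lat",p[0]-(.4125+.042*(.241-p[1])))
np.savez("w2",p=p,R=s["orientation"])
im=cams.read_camera("wrist");cv2.imwrite("pics/w2raw.png",im)
cv2.imwrite("pics/w2c.png",cv2.resize(im[150:350,150:410],None,fx=3,fy=3,interpolation=cv2.INTER_CUBIC))
t=cams.read_camera("top");cv2.imwrite("pics/t2raw.png",t)
cv2.imwrite("pics/t2c.png",cv2.resize(t[190:310,150:310],None,fx=5,fy=5,interpolation=cv2.INTER_CUBIC))
```

```text
[0.40833819 0.31191197 0.02426604] [-1.57289685 -1.91910931 11.87714961] lat -0.001183506661765199
```

View pics/w2c.png

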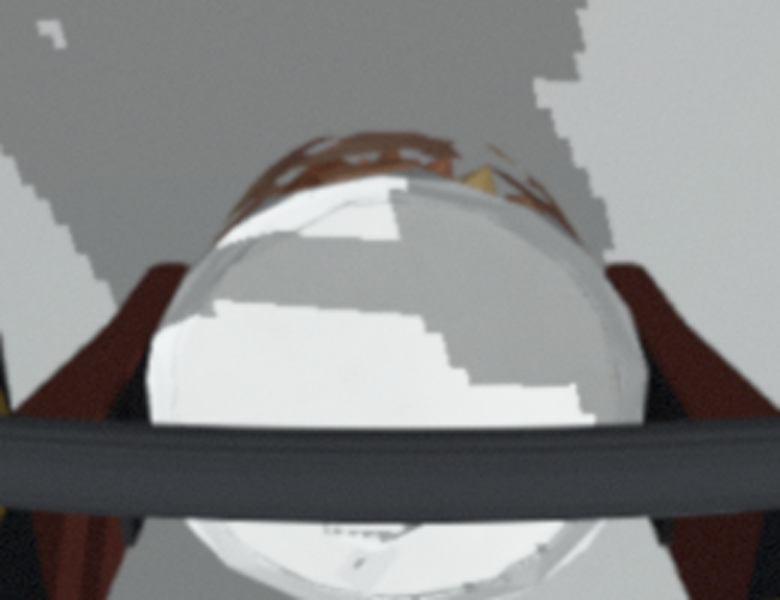

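The can is held squarely between the fingers (lid about (150..648) in the crop, roughly centred). The force shows about 12 N of down-pressure, so I'll ease up slightly and correct 1 mm sideways.

>>> drive_tool(
  series=[
    [0, -0.07, 0.1, 0, 0, 0, 120],
    [0, -0.1, 0.1, 0, 0, 0, 120],
    [0, -0.1, 0.1, 0, 0, 0, 120],
    [0, -0.1, 0.1, 0, 0, 0, 120],
  ],
)

```text
time: 7.25
tool_pos: [0.4085, 0.3119, 0.0244]
orientation: [[0.043, -0.002, 0.999], [-0.999, -0.001, 0.043], [0.001, -1.0, -0.002]]
ft_force: [-4.9, -0.3, 6.8]
width: 0.79
```

>>> drive_tool(
  series=[
    [0.5, -0.1, 0, 0, 0, 0, 120],
    [1, -0.1, 0, 0, 0, 0, 120],
    [1.5, -0.1, 0, 0, 0, 0, 120],
    [2, -0.1, 0, 0, 0, 0, 120],
    [2.5, -0.1, 0, 0, 0, 0, 120],
    [2.5, -0.1, 0, 0, 0, 0, 120],
  ],
)

```text
time: 8.0
tool_pos: [0.4111, 0.2869, 0.0256]
orientation: [[0.042, -0.0, 0.999], [-0.999, -0.0, 0.042], [0.0, -1.0, -0.0]]
ft_force: [-0.3, 0.6, -1.7]
width: 0.794
```

Run:
```python
from h import *
import cv2
s=monitor.observe();p=s["tool_pos"];print(p,s["ft_force"],"lat",p[0]-(.4125+.042*(.241-p[1])),"x",(.244-p[1])*1e3)
t=cams.read_camera("top")
cv2.imwrite("pics/t3c.png",cv2.resize(t[190:310,150:310],None,fx=5,fy=5,interpolation=cv2.INTER_CUBIC))
```

```text
[0.41113318 0.28689188 0.02560413] [-0.26198255  0.56162093 -1.6718255 ] lat 0.0005606353864326952 x -42.89188088871665
```

>>> drive_tool(
  series=[
    [0, 0.06, 0, 0, 0, 0, 120],
    [0.2, 0.06, 0, 0, 0, 0, 120],
    [0.4, 0.06, 0, 0, 0, 0, 120],
    [0.6, 0.06, 0, 0, 0, 0, 120],
    [0.8, 0.06, 0, 0, 0, 0, 120],
    [1.0, 0.06, 0, 0, 0, 0, 120],
    [1.2, 0.06, 0, 0, 0, 0, 120],
    [1.4, 0.06, 0, 0, 0, 0, 120],
    [1.5, 0.06, 0, 0, 0, 0, 120],
    [1.5, 0.06, 0, 0, 0, 0, 120],
  ],
)

```text
time: 9.3
tool_pos: [0.4117, 0.2724, 0.025]
orientation: [[0.042, 0.0, 0.999], [-0.999, -0.0, 0.042], [0.0, -1.0, 0.0]]
ft_force: [-1.1, -0.1, -2.7]
width: 0.789
```

>>> drive_tool(
  series=[
    [0, 0.06, 0, 0, 0, 0, 120],
    [0.1, 0.06, 0, 0, 0, 0, 120],
    [0.2, 0.06, 0, 0, 0, 0, 120],
    [0.3, 0.06, 0, 0, 0, 0, 120],
    [0.4, 0.06, 0, 0, 0, 0, 120],
    [0.5, 0.06, 0, 0, 0, 0, 120],
    [0.6, 0.06, 0, 0, 0, 0, 120],
  ],
)

```text
time: 10.18
tool_pos: [0.4119, 0.2676, 0.0245]
orientation: [[0.043, 0.0, 0.999], [-0.999, 0.002, 0.043], [-0.002, -1.0, 0.0]]
ft_force: [-0.6, 5.5, -6.3]
width: 0.792
```

>>> drive_tool(
  series=[
    [0.1, 0, 0, 0, 0, 0, 120],
    [0.2, 0, 0, 0, 0, 0, 120],
    [0.3, 0, 0, 0, 0, 0, 120],
    [0.4, 0, 0, 0, 0, 0, 120],
    [0.5, 0, 0, 0, 0, 0, 120],
    [0.6, 0, 0, 0, 0, 0, 120],
    [0.7, 0, 0, 0, 0, 0, 120],
    [0.8, 0, 0, 0, 0, 0, 120],
    [0.8, 0, 0, 0, 0, 0, 120],
  ],
)

```text
time: 11.3
tool_pos: [0.4123, 0.258, 0.0244]
orientation: [[0.042, -0.0, 0.999], [-0.999, -0.001, 0.042], [0.001, -1.0, -0.0]]
ft_force: [1.4, 1.2, -6.3]
width: 0.793
```

>>> drive_tool(
  series=[
    [0.07, 0, 0, 0, 0, 0, 120],
    [0.14, 0, 0, 0, 0, 0, 120],
    [0.21, 0, 0, 0, 0, 0, 120],
    [0.28, 0, 0, 0, 0, 0, 120],
    [0.35, 0, 0, 0, 0, 0, 120],
  ],
)

```text
time: 11.92
tool_pos: [0.4125, 0.2548, 0.0244]
orientation: [[0.042, 0.0, 0.999], [-0.999, -0.0, 0.042], [0.0, -1.0, 0.0]]
ft_force: [2.0, 1.1, -8.5]
width: 0.79
```

>>> drive_tool(
  series=[
    [0.05, 0.02, 0, 0, 0, 0, 120],
    [0.1, 0.04, 0, 0, 0, 0, 120],
    [0.15, 0.04, 0, 0, 0, 0, 120],
    [0.2, 0.04, 0, 0, 0, 0, 120],
  ],
)

```text
time: 12.42
tool_pos: [0.4126, 0.2538, 0.0243]
orientation: [[0.043, 0.001, 0.999], [-0.999, 0.001, 0.043], [-0.001, -1.0, 0.001]]
ft_force: [-0.6, 3.9, -2.0]
width: 0.791
```

>>> drive_tool(
  series=[
    [0.05, 0, 0, 0, 0, 0, 120],
    [0.1, 0, 0, 0, 0, 0, 120],
    [0.15, 0, 0, 0, 0, 0, 120],
    [0.2, 0, 0, 0, 0, 0, 120],
  ],
)

```text
time: 12.92
tool_pos: [0.4127, 0.2516, 0.0243]
orientation: [[0.043, 0.001, 0.999], [-0.999, 0.001, 0.043], [-0.001, -1.0, 0.001]]
ft_force: [-0.4, 6.4, -0.4]
width: 0.789
```

>>> drive_tool(
  series=[
    [0.05, 0, 0, 0, 0, 0, 120],
    [0.1, 0, 0, 0, 0, 0, 120],
    [0.1, 0, 0, 0, 0, 0, 120],
  ],
)

```text
time: 13.3
tool_pos: [0.4127, 0.251, 0.0243]
orientation: [[0.043, 0.001, 0.999], [-0.999, 0.002, 0.043], [-0.002, -1.0, 0.001]]
ft_force: [-0.9, 6.8, -1.2]
width: 0.783
```

>>> drive_tool(
  series=[
    [0.05, 0, 0, 0, 0, 0, 120],
    [0.1, 0, 0, 0, 0, 0, 120],
    [0.1, 0, 0, 0, 0, 0, 120],
  ],
)

```text
time: 13.68
tool_pos: [0.4127, 0.251, 0.0244]
orientation: [[0.044, 0.001, 0.999], [-0.999, 0.003, 0.044], [-0.003, -1.0, 0.001]]
ft_force: [-0.1, 8.9, -2.6]
width: 0.787
```

>>> drive_tool(
  series=[
    [0.04, 0, 0, 0, 0, 0, 120],
    [0.05, 0, 0, 0, 0, 0, 120],
    [0.05, 0, 0, 0, 0, 0, 120],
  ],
)

```text
time: 14.05
tool_pos: [0.4127, 0.2509, 0.0244]
orientation: [[0.044, 0.001, 0.999], [-0.999, 0.004, 0.044], [-0.004, -1.0, 0.001]]
ft_force: [-0.5, 10.6, -3.9]
width: 0.794
```

>>> drive_tool(
  series=[
    [0.04, 0, 0, 0, 0, 0, 120],
    [0.05, 0, 0, 0, 0, 0, 120],
    [0.05, 0, 0, 0, 0, 0, 120],
  ],
)

```text
time: 14.42
tool_pos: [0.4127, 0.2509, 0.0244]
orientation: [[0.044, 0.001, 0.999], [-0.999, 0.005, 0.044], [-0.005, -1.0, 0.001]]
ft_force: [-0.6, 10.7, -5.3]
width: 0.79
```

>>> drive_tool(
  series=[
    [0.03, 0, 0, 0, 0, 0, 120],
    [0.06, 0, 0, 0, 0, 0, 120],
    [0.08, 0, 0, 0, 0, 0, 120],
    [0.08, 0, 0, 0, 0, 0, 120],
  ],
)

```text
time: 14.92
tool_pos: [0.4127, 0.2509, 0.0245]
orientation: [[0.045, 0.001, 0.999], [-0.999, 0.006, 0.045], [-0.006, -1.0, 0.001]]
ft_force: [-1.2, 13.2, -6.6]
width: 0.793
```

>>> drive_tool(
  series=[
    [0.03, 0, 0, 0, 0, 0, 120],
    [0.05, 0, 0, 0, 0, 0, 120],
    [0.05, 0, 0, 0, 0, 0, 120],
    [0.05, 0, 0, 0, 0, 0, 120],
  ],
)

```text
time: 15.42
tool_pos: [0.4127, 0.2509, 0.0245]
orientation: [[0.045, 0.001, 0.999], [-0.999, 0.007, 0.045], [-0.007, -1.0, 0.002]]
ft_force: [-1.2, 15.0, -6.5]
width: 0.789
```

>>> drive_tool(
  series=[
    [-0.08, 0, 0, 0, 0, 0, 120],
    [-0.16, 0.02, 0, 0, 0, 0, 120],
    [-0.2, 0.03, 0, 0, 0, 0, 120],
    [-0.2, 0.03, 0, 0, 0, 0, 120],
  ],
)

```text
time: 15.92
tool_pos: [0.4128, 0.251, 0.0244]
orientation: [[0.044, 0.001, 0.999], [-0.999, 0.003, 0.044], [-0.003, -1.0, 0.001]]
ft_force: [-2.1, 8.6, 0.7]
width: 0.79
```

>>> drive_tool(
  series=[
    [-0.06, 0, 0, 0, 0, 0, 120],
    [-0.08, 0, 0, 0, 0, 0, 120],
    [-0.08, 0, 0, 0, 0, 0, 90],
    [-0.08, 0, 0, 0, 0, 0, 45],
    [-0.08, 0, 0, 0, 0, 0, 0],
    [-0.08, 0, 0, 0, 0, 0, 0],
    [-0.08, 0, 0, 0, 0, 0, 0],
    [-0.08, 0, 0, 0, 0, 0, 0],
  ],
)

```text
time: 16.92
tool_pos: [0.4127, 0.2493, 0.0237]
orientation: [[0.042, -0.0, 0.999], [-0.999, -0.0, 0.042], [0.0, -1.0, -0.0]]
ft_force: [0.4, 0.7, -0.3]
width: 0.996
```

Run:
```python
from h import *
s=monitor.observe();print(s["tool_pos"],s["ft_force"],s["torque"],s["width"])
p=s["tool_pos"]
plan([(p[0],p[1]+.06,p[2]),(p[0],p[1]+.06,.2)])
```

```text
[0.41269297 0.24932769 0.02371411] [ 0.39633994  0.69568098 -0.29875875] [-0.01488911 -0.02139279 -0.00147017] 0.9962634509590997
(np.float64(0.4126929728894222), np.float64(0.3093276852476682), np.float64(0.023714106851755363)) [-5.99 -0.    0.25] rot [0. 0. 0.]
(np.float64(0.4126929728894222), np.float64(0.3093276852476682), 0.2) [ -5.99 -17.63   0.25] rot [0. 0. 0.]
```

>>> drive_tool(
  series=[
    [-1, 0, 0, 0, 0, 0, 0],
    [-2.5, 0, 0, 0, 0, 0, 0],
    [-4.5, 0, 0, 0, 0, 0, 0],
    [-6.5, 0, 0, 0, 0, 0, 0],
    [-8.5, -1, 0, 0, 0, 0, 0],
    [-10, -4, 0, 0, 0, 0, 0],
    [-10, -8, 0, 0, 0, 0, 0],
    [-10, -12, 0, 0, 0, 0, 0],
    [-10, -15, 0, 0, 0, 0, 0],
    [-10, -15, 0, 0, 0, 0, 0],
  ],
)

```text
time: 18.18
tool_pos: [0.409, 0.3514, 0.1767]
orientation: [[0.043, 0.004, 0.999], [-0.999, 0.003, 0.043], [-0.003, -1.0, 0.004]]
ft_force: [-0.6, 0.3, 0.4]
width: 1.0
```

Run:
```python
from h import *
import cv2
s=monitor.observe();print(s["tool_pos"],s["ft_force"]);np.savez("w3",p=s["tool_pos"],R=s["orientation"])
w=cams.read_camera("wrist");t=cams.read_camera("top")
cv2.imwrite("pics/w3raw.png",w);cv2.imwrite("pics/t4raw.png",t)
a=cv2.resize(w[200:360,180:380],None,fx=4,fy=4,interpolation=cv2.INTER_CUBIC)[:600,:800]
cv2.imwrite("pics/w3c.png",a)
b=cv2.resize(t[130:310,140:390],None,fx=3,fy=3,interpolation=cv2.INTER_CUBIC);cv2.imwrite("pics/t4c.png",b)
```

```text
[0.40903966 0.35143092 0.17668371] [-0.57900493  0.27689986  0.35722831]
```

View pics/w3c.png

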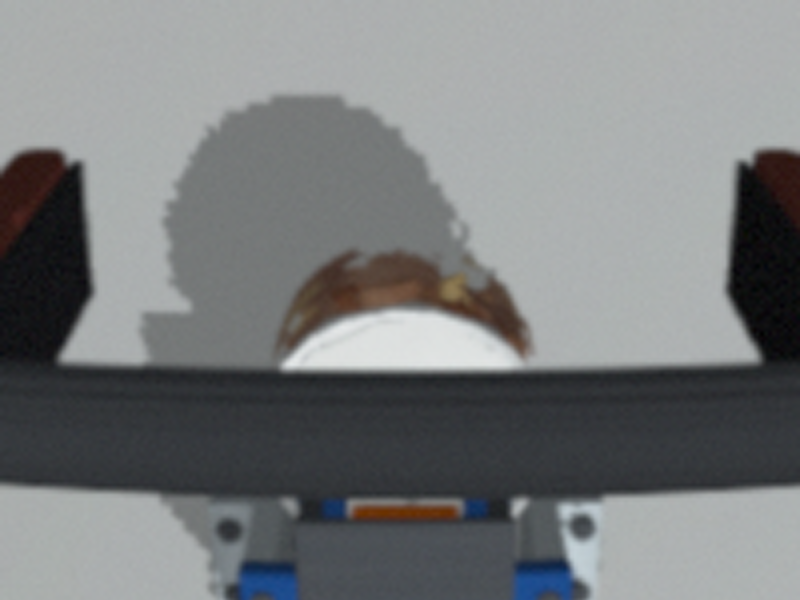

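View pics/t4c.png

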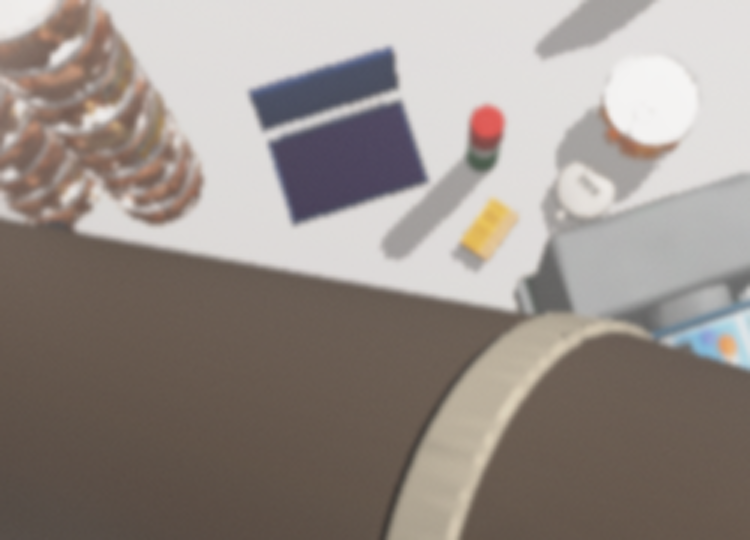

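Wrist crop: the can's front lid rim is at (400,305), with white lid visible up to the orange roller at (405,510). In the top view the arm hides the nest; pad, glue stick and spare can look undisturbed. I'll measure the lid rim.

Run:
```python
from h import *
d=np.load("w3.npz");f=lambda U,V,z:wrist((U+.5)/4-.5+180,(V+.5)/4-.5+200,z,d["p"],d["R"])
print("lid front",f(402,305,.045),"base front",f(395,250,.003),"housing",f(298,520,.067),f(516,520,.067))
print("lid at bar",f(282,368,.045),f(528,368,.045))
```

```text
lid front [0.41009348 0.2879322  0.045     ] base front [0.40832   0.2843218 0.003    ] housing [0.38799386 0.24129838 0.067     ] [0.4383318  0.24339377 0.067     ]
lid at bar [0.38236518 0.26992173 0.045     ] [0.44062628 0.27238281 0.045     ]
```

```bash
python3 -c "
from bench import order;print(order.close_job())"
```

```text
the job is handed in; nothing more can be done
None
```

The can of brown nuts is loaded in the nest against the hidden stop. I released it, backed the arm well clear and handed the job in at about 18 s; no verdict was reported.

- **Seating:** I gripped the can round its body, slid it onto the nest's centre line and pushed it in. The roller's resistance showed at about x = -24 mm. The can then stopped dead at about x = -6.5 mm (world y = 0.251), inside the stop's stated range. It stayed put while the wrist force rose to 15 N. Allowing for drag, I estimate 9 to 13 N on the stop, but I could not measure that force directly. I eased off before opening the fingers.
- **Can position afterwards:** The last wrist picture shows the can upright under the roller. Its centre is at y = 0.253 from the lid rim and 0.249 from the base edge. That agrees with the felt position to about 2 mm, which is also the camera's accuracy, so I have no independent proof that it is within 3 mm of home.
- **Bystanders:** The last top picture shows the seal pad, glue stick and can of orange nuts looking undisturbed. I judged this by eye, without measuring. The arm hid the nest in that picture.
- **Slide:** The can was lifted up to about 1 mm for part of the approach, then lowered onto the table before the roller. Under the roller the gripper still carried part of its weight for a few millimetres.

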